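# Fit the crank to the coffee mill

## Robot

A 6-joint arm with a two-finger parallel gripper is mounted at the origin on the work surface. World frame = base frame: x ahead of the robot, y to its left, z up, the work surface at z = 0. Lengths are in mm, angles in rad, forces in N, time in s.
With the tool pointing down it reaches from about 325 to 775 mm from the base axis. Payload 9.3 kg.
Tool frame: the origin (TCP) lies between the finger pads; the fingertips stand tips_ahead ahead of it and the grasp point (between the pads) lies 5 mm behind it (tips_ahead is the distance from the TCP to the fingertips, in mm); z points along the fingers, y is the line along which they close (so a half turn about z gives the same grasp; the last joint's range is limited). The gripper opens to 85 mm and grips with 20 to 120 N. Pads are 22 mm wide; open, the fingers measure 114 mm over their backs; the gripper's body (76 mm by 85 mm) begins 54 mm behind the grasp point. The pads swing forward as they close: fully open they stand 13 mm farther back than shut.
Start: joints at [-1.422, 0.259, 0.021, 1.334, 0, 1.418], TCP at [163.475, -525.141, 245.279] pointing down, gripper open.
Joint ranges: [-3.04, 3.04], [-0.91, 1.82], [-1.04, 1.36], [-1.92, 1.95], [-1.52, 1.45], [-3.14, 3.14]. Speed limits (rad/s): [2.22, 2.22, 2.79, 3.14, 3.14, 3.14].

## Interface

Orientations are given as a unit quaternion [x, y, z, w].
In Python, from bench import * gives the robot as it stands.
- The arm moves only by the tool drive_tool, never from a script. Its argument "targets" is a list of rows, each a list of 2 entries, a list of its own where there are three numbers: the shift along the tool's x, y, z each as a share of 40 mm, from -1 to 1, then the turn, a rotation vector about the tool's x, y, z each as a share of 0.1 rad, from -1 to 1. A call has 1 to 10 rows; each row shifts and turns the commanded pose from where the row before left it, along the tool's axes as they then stand; what a row does not reach is not made up. A row lasts 1/10 s, in which the tool goes at most 50 mm and 8.59 degrees, less where a joint would pass 70% of its speed; a pose out of reach is approached as far as the arm can. A call with a number of a shift or a turn outside -1 to 1 is refused whole. A call with a gripper value outside its range is refused whole. "grip" is the opening, from -1 (shut) to 1 (fully open), set as the call begins (left out, the last holds). The fingers move at their own pace and stop on an object; "squeeze" is the grip in N (left out, the last holds). Time passes only in rows, so rows that do not move let the fingers close. It gives the time, the measured TCP pose, the force, the opening and the grip force at its end, in the units of the state.
- observe(): the state, without advancing time (a new reading comes with each control period).
- capture(name): name is "scene" or "top" or "wrist"; returns a dict with "image" (384x512x3 uint8, red, green, blue), "fx", "fy", "cx", "cy" (pixels), "k1" (the pictures are not rectified: a ray, as slopes to the right and down, at radius r is drawn at 1 + k1 r^2 times it, then the intrinsics apply), "rvec" (rotation vector, rad) and "tvec" (3), from world to camera coordinates, as OpenCV has them; the wrist camera has in their place "hand_eye" (4x4, takes a point from camera to tool coordinates, whose origin is the TCP and whose axes are the flange's). Camera axes: x right, y down, z forward; pixel columns grow to the right and rows downward; lengths in mm; the calibration is good to about 2 mm. A picture is of the moment at which its call begins: read the wrist's pose just before it. There is no depth.
- job_done(): hands the job in; it is judged then, once.
The state is a dict: "time": time; "q": joint angles; "joint_vel": joint speeds; "joint_torque": joint torques, N m; "ee_pos": TCP position; "tcp_rot": TCP orientation; "force": force on the tool from outside, world axes, zero at the start; "ft_torque": the same for the moment, N m; "opening": finger opening in mm; "grip_force": force on a finger pad.
Only numpy, scipy, OpenCV 4.12 (cv2) and the standard library are available. Lean on these libraries where they do the work, as an engineer would, in place of code of your own. Each camera call takes 0.05 s, during which the arm holds its last target. There are 200 camera calls.

## Task

The coffee mill's crank has been left lying on the walnut tray. Thread its splined hub onto the mill's upright shaft, feeling gently for the angle at which the splines match and never forcing it, and slide it fully home on the shoulder; then wind the crank clockwise (seen from above) by at least half a turn so that it drives the shaft, and let go. Leave the crockery and the candlestick as they stand.

Things in the scene. Friction and masses are not known exactly. Their poses are not given: they have to be found in the camera images.
- crank: Loose steel crank, 0.14 to 0.22 kg, lying flat, right side up, on the tray. Origin: on the bore's axis at the hub's flat underside; z is the bore's axis (up), x runs along the arm to the knob. The flat arm is 16 mm wide, 7 mm thick (z 0 to 7) and ends 104 mm from the axis. Only hub and knob stand above the arm.
- crank_hub (a point): Centre of the hub's top face, on the bore's axis, 30 mm above the crank's underside, axes as the crank's. The hub is a block 28 mm long (x), 25 mm wide between two parallel flats (y; hold it by these from above), 30 mm high, bored right through: 12.6 mm across the lands, with four grooves 4.8 mm wide, 20 mm across, 90 deg apart, one along +x.
- crank_knob (a point): Middle of the crank's round walnut knob, on its axis, 95 mm from the bore's axis along the crank's x, 28 mm above the crank's underside. The knob is 25 mm in diameter from 18 to 40 mm above the underside (narrower from 10 and up to 46) and spins freely on its upright pin, so it can be pinched from above and carried round without turning the hand.
- mill: The coffee mill: walnut box 128 mm square, 87 mm high, with a brass hopper dome on top, 102 mm across, up to 116 mm; a small drawer knob on its -x side. It stands fast and does not move. Origin: centre of its underside, z up.
- mill_seat (a point): On the axis of the mill's upright steel shaft, at its shoulder (25 mm across), 125 mm above the table: the hub's underside must come to rest here. From here up the shaft has four splines 4 mm wide, 18 mm across, 18 mm high, 90 deg apart. The axes are the mill box's: they tell nothing of the splines' angle, which differs every time and is not measured.
- shaft_tip (a point): Tip of the mill's shaft, 36 mm above mill_seat. Above the splines the shaft is a plain round nose 11.4 mm in diameter (18 to 31 mm above mill_seat), tapering to 4.4 mm at this tip; it guides the hub before the splines meet. Play on each side of a spline in its groove is 0.4 mm, so the angle must match to about 3 deg.
- shaft (a joint): How far the shaft has been turned since the start, rad, clockwise from above positive; 0 at the start however the splines then stand. It stays where left and resists with about 0.22 N m, far more than a hub resting lightly on the spline ends can drag. More than 40 N between crank and shaft, pressing or levering, is forcing it.
- tray: Fixed walnut tray, 220 by 340 mm (x, y), floor 8 mm above the table, rim 22 mm high. Origin: centre of its underside
- dish: Small pinkish ceramic bowl on the tray, 68 mm across, 24 mm high; leave alone. Origin: centre of its underside
- cup: White mug, 74 mm across, 65 mm high; leave alone. Origin: centre of its underside
- vase: White bud vase, 72 mm across, 102 mm high; leave alone. Origin: centre of its underside
- candlestick: Brass candlestick without candle, base 90 mm across, 160 mm high; leave alone. Origin: centre of its underside
Not all that is in view belongs to the job. What is shaped like the mill but turquoise is not meant. Of the things that look like the crank, the smaller one is meant.

How it is judged (in metres and radians):
On the way, in this order (a step that is already met when the one before it is completed fails the run):
1. the crank's hub is fully home on the shaft (z of crank in the frame of mill_seat below 0.003 m and horizontal distance between crank and mill_seat below 0.003 m and angle between crank's own z axis and vertical below 0.09 rad), for 0.2 s.
2. the shaft has been wound half a turn clockwise with the crank home (value of joint shaft above 2.9 rad and z of crank in the frame of mill_seat below 0.004 m), for 0.1 s.
At the end, for the whole second after the job is handed in: The crank sits level (within 5 deg) on the mill's shaft, its underside within 3 mm of the shoulder and its bore within 3 mm of the shaft's axis; the shaft has been wound at least 2.9 rad clockwise; crank and shaft are at rest and the hand is off them (all of step 1 and value of joint shaft above 2.9 rad and linear speed of crank below 0.02 m/s and velocity of joint shaft below 0.05 rad/s); the robot touches nothing.
It fails at once if the crank was forced: more than 40 N between crank and shaft (contact force between crank and shaft above 40 N).
It fails at once if the dish, cup, vase or candlestick was shifted by more than 15 mm or tipped (distance of any of dish, cup, vase, candlestick from where it was at the start of the episode above 0.015 m or angle between any of dish, cup, vase, candlestick's own z axis and vertical above 0.25 rad).
It also fails if it takes over 72 s, if anything falls off the work surface, if the arm or the gripper's body presses on something with over 40 N, if the wrist force passes 120 N, or if a joint passes its speed limit or range.

## Working session

There is one attempt and no reset: what is moved stays moved. The work goes in short steps, Python scripts to look and compute and a tool call to move; the robot and the scene stay as the last step left them, time stands still between calls to the robot, and variables do not carry over. Pictures are saved under pics/ and viewed, at most 10 in all, crops included, and the job is handed in when it is done.

Besides the shell and the picture viewer there is one more tool, called after ">>>" in YAML: its name, and indented under it one key for each argument. drive_tool: Moves the arm, as the interface text tells. Shift numbers are shares of 40 mm and turn numbers shares of 0.1 rad, none past 1 either way. Its arguments: {"type":"object","properties":{"targets":{"type":"array"},"grip":{"type":"number"},"squeeze":{"type":"number"}},"required":["targets"]}

```bash
mkdir -p pics; cat > h.py <<'E'
from bench import *
import numpy as np, cv2, pickle
from scipy.spatial.transform import Rotation as R
def snap(name,fn):
    s=observe(); c=capture(name)
    if name=='wrist':
        T=np.eye(4);T[:3,:3]=R.from_quat(s['tcp_rot']).as_matrix();T[:3,3]=s['ee_pos']
        M=T@np.array(c['hand_eye']); Rw=M[:3,:3].T; t=-Rw@M[:3,3]
    else:
        Rw=R.from_rotvec(np.array(c['rvec']).ravel()).as_matrix(); t=np.array(c['tvec']).ravel()
    c['R'],c['t']=Rw,t
    cv2.imwrite(f'pics/{fn}.png',c['image'][:,:,::-1]); pickle.dump(c,open(f'pics/{fn}.pkl','wb')); return c
def load(fn): return pickle.load(open(f'pics/{fn}.pkl','rb'))
def ray(c,u,v):
    x,y=(u-c['cx'])/c['fx'],(v-c['cy'])/c['fy']; xd=np.array([x,y]);p=xd.copy()
    for _ in range(30): p=xd/(1+c['k1']*(p@p))
    d=c['R'].T@np.array([p[0],p[1],1]); return -c['R'].T@c['t'], d/np.linalg.norm(d)
def at(c,u,v,z):
    o,d=ray(c,u,v); return o+d*(z-o[2])/d[2]
def tri(*a):
    A=np.zeros((3,3));b=np.zeros(3)
    for c,u,v in a:
        o,d=ray(c,u,v);P=np.eye(3)-np.outer(d,d);A+=P;b+=P@o
    p=np.linalg.solve(A,b); return p
def proj(c,p):
    q=c['R']@np.array(p)+c['t'];x=q[:2]/q[2];x=x*(1+c['k1']*(x@x)); return x*[c['fx'],c['fy']]+[c['cx'],c['cy']]
E
python3 - <<'E'
from h import *
for n in ['scene','top']: c=snap(n,n+'0'); print(n,c['fx'],-c['R'].T@c['t'])
s=observe();print(s)
E
```

```text
scene 446.1215602071023 [1123.01544281  799.32589664  949.37838044]
top 386.42688824568904 [316.10208041 -42.3830914  966.34205998]
{'time': 0.1, 'q': array([-1.42160962e+00,  2.59147366e-01,  2.08483539e-02,  1.33370552e+00,
       -1.26169241e-05,  1.41820738e+00]), 'joint_vel': array([-0.00116808, -0.0018214 ,  0.00444326,  0.00115642,  0.00172298,
        0.00091381]), 'joint_torque': array([ 4.44556194e-03, -5.56697273e+01,  3.45069194e+01,  1.17530496e-02,
       -1.87107994e-04,  1.89333980e-05]), 'ee_pos': array([ 163.4319703 , -524.91486428,  244.72459338]), 'tcp_rot': array([ 9.88637832e-01,  1.50315910e-01, -5.28080413e-06, -6.04110802e-04]), 'force': array([0.36838746, 0.71980676, 0.36874897]), 'ft_torque': array([ 0.01466658, -0.03322995,  0.00909412]), 'grip_force': 0.0, 'opening': 85.15383132713332}
```

View pics/scene0.png

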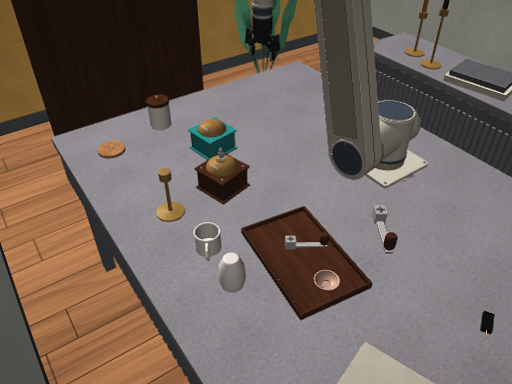

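View pics/top0.png

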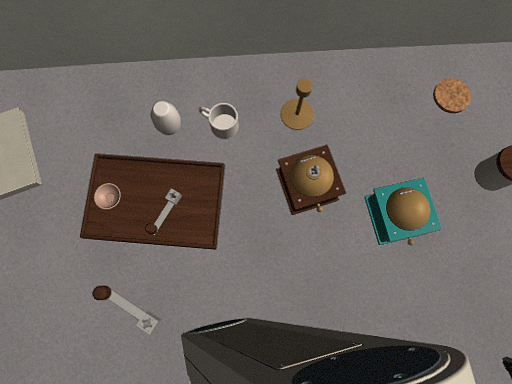

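Scene: the crank is on the tray, with its hub at about (290,241) and knob at (324,240); the walnut mill's shaft is at about (221,153). Top: hub (174,195), knob (151,228), shaft (314,170).

```bash
python3 - <<'E'
from h import *
S,T=load('scene0'),load('top0')
print('hub',tri((S,290.5,239),(T,174.5,194)),'knob',tri((S,324,240),(T,151.5,228)),'tip',tri((S,221,150),(T,315,169)))
for n,u,v in [('cup',223,115),('vase',166,118),('candle',304,88),('dish',107,196),('trayc',82,240),('trayc',97,155),('trayc',223,163),('trayc',216,247)]: print(n,at(T,u,v,20).round())
def cr(c,u,v): return cv2.resize(c['image'][v-24:v+24,u-32:u+32,::-1],None,fx=6,fy=6,interpolation=cv2.INTER_CUBIC)
cv2.imwrite('pics/cr.png',np.vstack([np.hstack([cr(S,306,241),cr(S,221,165)]),np.hstack([cr(T,164,210),cr(T,312,175)])]))
E
```

```text
hub [538.63722199 138.84176616  35.61373343] knob [459.53781077 195.44711364  32.01451328] tip [ 550.88521985 -195.54423528  153.22741948]
cup [751.   9.  20.]
vase [752. 160.  20.]
candle [ 816. -213.   20.]
dish [550. 311.  20.]
trayc [442. 371.  20.]
trayc [661. 340.  20.]
trayc [618.  14.  20.]
trayc [406.  41.  20.]
```

View pics/cr.png

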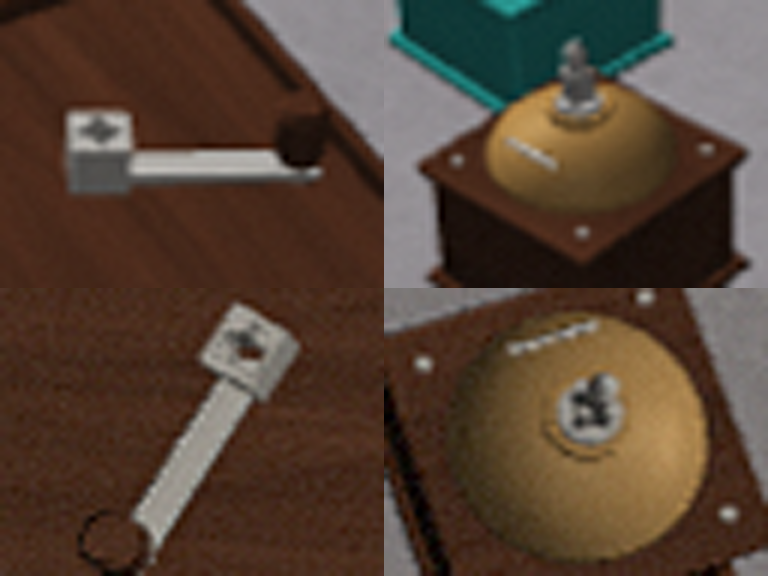

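```bash
python3 - <<'E'
from h import *
S,T=load('scene0'),load('top0')
print('hub',tri((S,290.1,238.3),(T,172.6,193.8)),'knobtop',tri((S,323.6,234.9),(T,150.4,228.6)),'tip',tri((S,220.1,147.6),(T,316,166.4)), at(T,313.9,171.3,125),at(T,316,166.4,161))
h=at(T,172.6,193.8,38);k=at(T,150.4,228.6,54);print(h,k,np.degrees(np.arctan2(*(k-h)[1::-1])),np.hypot(*(k-h)[:2]))
s=observe();print(R.from_quat(s['tcp_rot']).as_matrix().round(3))
E
```

```text
hub [539.69171572 141.16335986  40.63664446] knobtop [457.35397617 192.30424884  48.42187827] tip [ 553.54688986 -196.24286198  163.05035327] [ 552.53532412 -196.69796033  125.        ] [ 553.1832748  -195.75479279  161.        ]
[540.92692732 141.12483967  38.        ] [455.20611209 192.15786248  54.        ] 149.23297306241474 99.76185433502395
[[ 0.955  0.297 -0.   ]
 [ 0.297 -0.955  0.001]
 [ 0.    -0.001 -1.   ]]
```

>>> drive_tool:
  targets:
    - [[0.7,-0.65,0.05],[0,0,0]]
    - [[0.7,-0.65,0.05],[0,0,0]]
    - [[0.7,-0.65,0.05],[0,0,0]]
    - [[0.7,-0.65,0.05],[0,0,0]]
    - [[0.7,-0.65,0.05],[0,0,0]]
    - [[0.7,-0.65,0.05],[0,0,0]]
    - [[0.7,-0.65,0.05],[0,0,0]]
    - [[0.7,-0.65,0.05],[0,0,0]]
    - [[0.7,-0.65,0.05],[0,0,0]]
    - [[0.7,-0.65,0.05],[0,0,0]]

```text
time: 1.1
ee_pos: [353.9, -192.1, 225.1]
tcp_rot: [0.989, 0.15, -0.0, -0.0]
force: [1.0, -0.9, 0.2]
opening: 85.1
grip_force: 0.0
```

>>> drive_tool:
  targets:
    - [[0.7,-0.65,0.05],[0,0,-1]]
    - [[0.65,-0.7,0.05],[0,0,0]]
    - [[0.65,-0.7,0.05],[0,0,0]]
    - [[0.65,-0.7,0.05],[0,0,0]]
    - [[0.65,-0.7,0.05],[0,0,0]]
    - [[0.65,-0.7,0.05],[0,0,0]]
    - [[0.65,-0.7,0.05],[0,0,0]]
    - [[0.65,-0.7,0.05],[0,0,0]]
    - [[0.65,-0.7,0.05],[0,0,0]]
    - [[0.65,-0.7,0.05],[0,0,0]]

```text
time: 2.15
ee_pos: [489.5, 164.5, 205.0]
tcp_rot: [0.98, 0.2, -0.0, 0.0]
force: [0.3, -0.9, 0.3]
opening: 85.8
grip_force: 0.0
```

>>> drive_tool:
  targets:
    - [[0,0,0],[0,0,-1]]
    - [[0,0,0],[0,0,-1]]
    - [[0,0,0],[0,0,-1]]
    - [[0,0,0],[0,0,-1]]
    - [[0,0,0],[0,0,-1]]
    - [[0,0,0],[0,0,-1]]
    - [[0,0,0],[0,0,-1]]
    - [[0,0,0],[0,0,-1]]
    - [[0,0,0],[0,0,-1]]
    - [[0,0,0],[0,0,-1]]

```text
time: 3.15
ee_pos: [489.2, 162.8, 205.0]
tcp_rot: [0.763, 0.646, -0.0, -0.0]
force: [0.6, -0.4, -0.5]
opening: 85.3
grip_force: 0.0
```

>>> drive_tool:
  targets:
    - [[0,0,0],[0,0,-1]]
    - [[0,0,0],[0,0,-1]]
    - [[0,0,0],[0,0,-1]]
    - [[0,0,0],[0,0,-1]]
    - [[0,0,0],[0,0,-1]]
    - [[0,0,0],[0,0,-1]]
    - [[0,0,0],[0,0,-1]]
    - [[0,0,0],[0,0,-1]]
    - [[0,0,0],[0,0,-1]]
    - [[0,0,0],[0,0,-1]]

```text
time: 4.15
ee_pos: [489.2, 162.8, 205.0]
tcp_rot: [0.36, 0.933, -0.0, -0.0]
force: [0.2, -0.5, 0.7]
opening: 85.6
grip_force: 0.0
```

>>> drive_tool:
  targets:
    - [[0,0,0],[0,0,-1]]
    - [[0,0,0],[0,0,-1]]
    - [[0,0,0],[0,0,0]]
  grip: 0.1

```text
time: 4.45
ee_pos: [489.2, 162.8, 205.0]
tcp_rot: [0.266, 0.964, -0.0, -0.0]
force: [0.4, 0.0, -0.4]
opening: 47.4
grip_force: 0.0
```

```bash
cat >> h.py <<'E'
def go(p,ang):
    "shift in tool mm and turn (rad about tool z) to reach world p with tool x at world angle ang (deg)"
    s=observe();M=R.from_quat(s['tcp_rot']).as_matrix();a=np.arctan2(M[1,0],M[0,0])
    d=(np.array(p)-s['ee_pos'])
    turn=-((np.radians(ang)-a+np.pi)%(2*np.pi)-np.pi)
    print('tcp',s['ee_pos'].round(2),'ang',np.degrees(a).round(2),'q6',s['q'][5].round(3),'F',s['force'].round(1),'tilt',M[:2,2].round(4),'open',round(s['opening'],2)); print('shift mm',(M.T@d).round(2),'share',(M.T@d/40).round(3),'turn share',(turn/.1).round(3))
E
python3 - <<'E'
from h import *
print(tips_ahead if not callable(tips_ahead) else tips_ahead())
go([540,141,150],149.2); snap('wrist','w1')
E
```

```text
14.0
tcp [489.23 162.84 205.01] ang 149.15 q6 0.697 F [ 0.4  0.  -0.4] tilt [-0.0006 -0.0001] open 47.35
shift mm [-54.81   7.3   54.98] share [-1.37   0.183  1.374] turn share -0.008
```

View pics/w1.png

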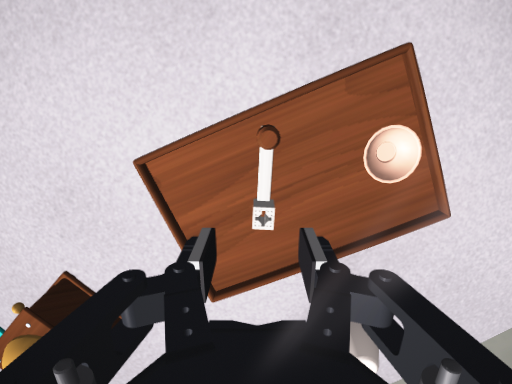

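Wrist view: hub top at about (263,217), knob at (267,135), and the crank is already nearly upright in the picture, so the angle is right. I'll move closer.

>>> drive_tool:
  targets:
    - [[-0.7,0.1,0.8],[0,0,0]]
    - [[-0.67,0.08,0.8],[0,0,0]]
    - [[0,0,0.6],[0,0,0]]
    - [[0,0,0],[0,0,0]]

```text
time: 4.9
ee_pos: [538.5, 140.3, 113.9]
tcp_rot: [0.268, 0.963, -0.001, -0.003]
force: [0.0, 0.9, 0.3]
opening: 47.1
grip_force: 0.0
```

```bash
python3 - <<'E'
from h import *
go([540,141,110],149.2); c=snap('wrist','w2'); w=load('w1')
print('w1 hub',at(w,263,217,38),'knob',at(w,267.5,134,54),'pred',proj(c,at(w,263,217,38)),proj(c,at(w,267.5,134,54)))
cv2.imwrite('pics/w2c.png',cv2.resize(c['image'][40:340,96:416,::-1],None,fx=2,fy=2,interpolation=cv2.INTER_CUBIC))
E
```

```text
tcp [538.54 140.32 113.9 ] ang 148.87 q6 0.647 F [0.  0.9 0.3] tilt [-0.0064 -0.0007] open 47.11
shift mm [-0.92  1.35  3.89] share [-0.023  0.034  0.097] turn share -0.057
w1 hub [537.49188084 143.00564487  38.        ] knob [455.59866342 196.23433087  54.        ] pred [258.59060231 200.74638028] [263.73654529  65.51037034]
```

View pics/w2c.png

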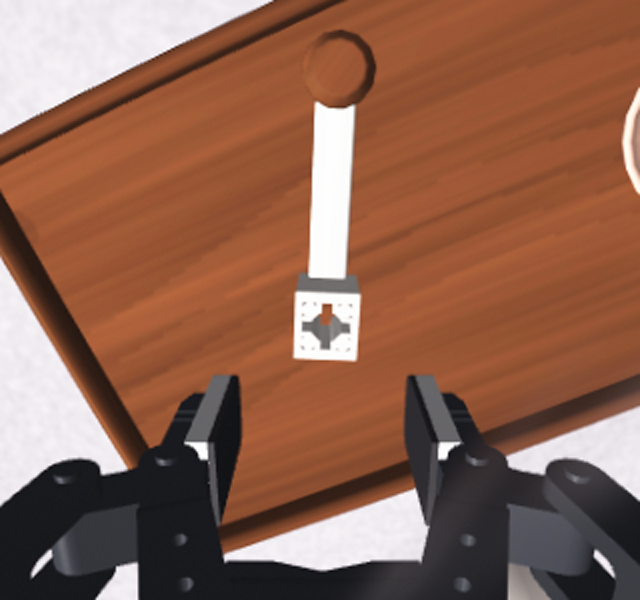

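```bash
python3 - <<'E'
from h import *
c=load('w2');w=load('w1')
f=lambda x,y,z:at(c,96+x/2-.25,40+y/2-.25,z)
h=f(326.5,326,38);k=f(339.5,69,50);a=f(327.5,278,15);b=f(335,104,15)
print(h,k,a,b)
print('tri',tri((c,259,202.8),(w,263,217)))
for d in (k-h,b-a,f(296,292,38)-f(293,358,38),f(361,293,38)-f(356,360,38)): print(np.degrees(np.arctan2(d[1],d[0])))
go([h[0],h[1],26],148)
E
```

```text
[539.10765361 142.4107422   38.        ] [460.4637593  194.77455339  50.        ] [527.82377287 149.81345791  15.        ] [468.32690496 189.10503924  15.        ]
tri [547.23770276 137.74829235  12.61182659]
146.34295759335598
146.559328219952
145.479837471915
145.91032815414792
tcp [539.12 140.7  116.07] ang 148.93 q6 0.647 F [0.8 0.  0.4] tilt [-0.0037 -0.0003] open 46.92
shift mm [ 0.62  1.65 90.07] share [0.016 0.041 2.252] turn share 0.163
```

>>> drive_tool:
  targets:
    - [[0.02,0.04,0.5],[0,0,0.42]]
    - [[0,0,0.5],[0,0,0]]
    - [[0,0,0.5],[0,0,0]]
    - [[0,0,0.5],[0,0,0]]
    - [[0,0,0],[0,0,0]]
    - [[0,0,0],[0,0,0]]

```text
time: 5.55
ee_pos: [540.7, 143.0, 38.8]
tcp_rot: [0.287, 0.958, 0.0, 0.001]
force: [-0.4, 0.4, 0.2]
opening: 47.0
grip_force: 0.0
```

```bash
python3 - <<'E'
from h import *
go([539.1,142.3,25.5],146.5)
E
```

```text
tcp [540.67 143.03  38.84] ang 146.65 q6 0.691 F [-0.4  0.4  0.2] tilt [0.0013 0.0002] open 47.0
shift mm [ 0.92 -1.48 13.34] share [ 0.023 -0.037  0.334] turn share 0.025
```

>>> drive_tool:
  targets:
    - [[0.03,-0.03,0.2],[0,0,0]]
    - [[0,0,0.13],[0,0,0]]
    - [[0,0,0],[0,0,0]]
    - [[0,0,0],[0,0,0]]

```text
time: 5.95
ee_pos: [538.6, 142.4, 24.2]
tcp_rot: [0.287, 0.958, 0.0, 0.0]
force: [0.7, -1.2, -0.3]
opening: 46.9
grip_force: 0.0
```

>>> drive_tool:
  targets:
    - [[0,0,0],[0,0,0]]
    - [[0,0,0],[0,0,0]]
    - [[0,0,0],[0,0,0]]
    - [[0,0,0],[0,0,0]]
    - [[0,0,0],[0,0,0]]
  grip: -1
  squeeze: 50

```text
time: 6.45
ee_pos: [538.8, 142.4, 24.4]
tcp_rot: [0.287, 0.958, 0.0, 0.0]
force: [0.1, -0.3, 5.9]
opening: 24.1
grip_force: 49.6
```

```bash
python3 - <<'E'
from h import *
go([539.1,142.3,25.5],146.5)
E
```

```text
tcp [538.81 142.37  24.43] ang 146.66 q6 0.69 F [ 0.1 -0.3  5.9] tilt [0.0007 0.    ] open 24.15
shift mm [-0.28  0.11 -1.07] share [-0.007  0.003 -0.027] turn share 0.029
```

>>> drive_tool:
  targets:
    - [[0,0,-0.2],[0,0,0]]
    - [[0,0,-0.5],[0,0,0]]
    - [[0,0,-0.8],[0,0,0]]
    - [[0,0,-0.8],[0,0,0]]
    - [[0,0,-0.8],[0,0,0]]
    - [[0,0,-0.8],[0,0,0]]
    - [[0,0,-0.8],[0,0,0]]
    - [[0,0,-0.3],[0,0,0]]
    - [[0,0,0],[0,0,0]]

```text
time: 7.35
ee_pos: [539.0, 142.5, 225.3]
tcp_rot: [0.287, 0.958, 0.0, 0.001]
force: [0.5, 0.5, -1.2]
opening: 24.1
grip_force: 49.3
```

```bash
python3 - <<'E'
from h import *
go([553,-196,215],146.65); c=snap('wrist','w3'); s=observe()
M=R.from_quat(s['tcp_rot']).as_matrix()
print('proj tcp',proj(c,s['ee_pos']),'hubtop',proj(c,s['ee_pos']+M@[0,0,-13.6]),'knobtop',proj(c,s['ee_pos']+M@[95,0,-25]))
cv2.imwrite('pics/w3c.png',cv2.resize(c['image'][84:,56:456,::-1],None,fx=2,fy=2,interpolation=cv2.INTER_CUBIC))
E
```

```text
tcp [539.   142.46 225.26] ang 146.67 q6 0.69 F [ 0.5  0.5 -1.2] tilt [0.0024 0.0003] open 24.11
shift mm [-197.65 -275.11   10.19] share [-4.941 -6.878  0.255] turn share 0.003
proj tcp [254.95092769 250.91345476] hubtop [254.81604638 265.24095157] knobtop [253.67672736  47.88720016]
```

View pics/w3c.png

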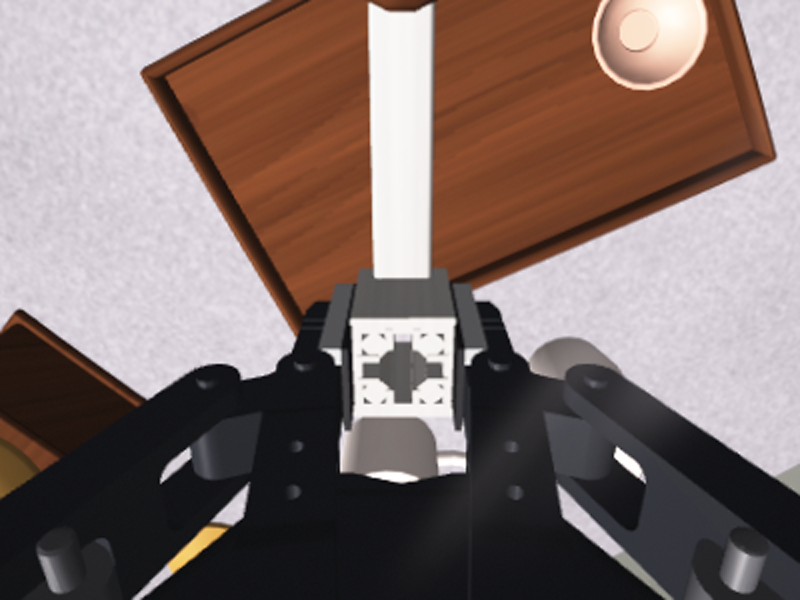

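Hub held centrally and square: its top centre is at full-image pixel (257,268), with the crank arm straight up the picture. Carrying it towards the mill.

>>> drive_tool:
  targets:
    - [[-0.4,-0.35,0],[0,0,0]]
    - [[-0.7,-0.64,0],[0,0,0]]
    - [[-0.7,-0.64,0],[0,0,0]]
    - [[-0.7,-0.64,0],[0,0,0]]
    - [[-0.7,-0.64,0],[0,0,0]]
    - [[-0.7,-0.64,0],[0,0,0]]
    - [[-0.7,-0.64,0],[0,0,0]]
    - [[-0.7,-0.64,0],[0,0,0]]
    - [[-0.7,-0.64,0],[0,0,0]]
    - [[-0.35,-0.3,0],[0,0,0]]

```text
time: 8.4
ee_pos: [623.7, -192.8, 220.9]
tcp_rot: [0.288, 0.958, 0.0, -0.002]
force: [0.3, 0.4, -2.5]
opening: 24.1
grip_force: 49.3
```

>>> drive_tool:
  targets:
    - [[0,0,0],[0,0,-1]]
    - [[0,0,0],[0,0,-1]]
    - [[0,0,0],[0,0,-1]]
    - [[0,0,0],[0,0,-1]]
    - [[0,0,0],[0,0,-1]]
    - [[0,0,0],[0,0,-1]]
    - [[0,0,0],[0,0,-1]]
    - [[0,0,0],[0,0,-1]]
    - [[0,0,0],[0,0,-1]]
    - [[0,0,0],[0,0,-1]]

```text
time: 9.4
ee_pos: [623.4, -189.3, 222.0]
tcp_rot: [-0.21, 0.978, 0.001, -0.001]
force: [-1.3, -0.5, -1.3]
opening: 24.1
grip_force: 49.3
```

>>> drive_tool:
  targets:
    - [[0,0,0],[0,0,-1]]
    - [[0,0,0],[0,0,-1]]
    - [[0,0,0],[0,0,-1]]
    - [[0,0,0],[0,0,-0.7]]
    - [[0,0,0],[0,0,0]]
    - [[0,0,0],[0,0,0]]

```text
time: 10.0
ee_pos: [623.7, -189.6, 222.8]
tcp_rot: [-0.383, 0.924, 0.001, -0.001]
force: [0.7, -0.1, -1.2]
opening: 24.1
grip_force: 49.3
```

```bash
python3 - <<'E'
from h import *
go([624,-189,225],225); c=snap('wrist','w4')
print(proj(c,[553,-196,161]),proj(c,[553,-196,125]))
u,v=proj(c,[553,-196,140]).astype(int); x0=max(u-80,0);y0=max(v-60,0);print(x0,y0)
cv2.imwrite('pics/w4c.png',cv2.resize(c['image'][y0:y0+120,x0:x0+160,::-1],None,fx=5,fy=5,interpolation=cv2.INTER_CUBIC))
E
```

```text
tcp [ 623.66 -189.57  222.85] ang -134.94 q6 -1.21 F [ 0.7 -0.1 -1.2] tilt [-0.0017  0.0009] open 24.07
shift mm [-0.64  0.17 -2.15] share [-0.016  0.004 -0.054] turn share 0.01
[321.58118498 134.08756439] [311.48407685 129.07795843]
235 70
```

View pics/w4c.png

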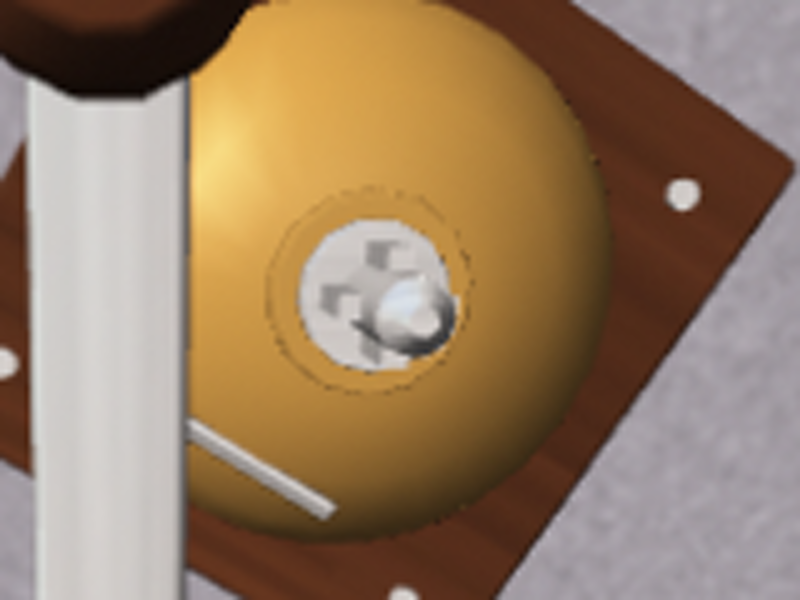

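The shaft is clearly visible: shoulder centre at crop (374,295), tip at (425,322), and the splines lie close to the image axes. I'll take a second, nearer view for triangulation and the angle.

>>> drive_tool:
  targets:
    - [[-0.2,0.06,0.4],[0,0,0]]
    - [[-0.22,0.07,0.45],[0,0,0]]
    - [[0,0,0],[0,0,0]]
    - [[0,0,0],[0,0,0]]
    - [[0,0,0],[0,0,0]]
    - [[0,0,0],[0,0,0]]

```text
time: 10.65
ee_pos: [632.3, -174.9, 191.0]
tcp_rot: [-0.384, 0.923, -0.001, 0.0]
force: [0.6, -0.3, -2.0]
opening: 24.4
grip_force: 49.3
```

```bash
python3 - <<'E'
from h import *
go([624,-189,190],225); c=snap('wrist','w5'); w=load('w4')
f=lambda x,y:(235+x/5-.4,70+y/5-.4)
print('w4 should',at(w,*f(374,295),125),'tip',at(w,*f(428,322),161))
p=at(w,*f(374,295),125)
u,v=proj(c,[p[0],p[1],140]).astype(int); x0=max(u-40,0);y0=max(v-30,0);print(x0,y0)
im=cv2.resize(c['image'][y0:y0+60,x0:x0+80,::-1],None,fx=10,fy=10,interpolation=cv2.INTER_CUBIC)
cv2.imwrite('pics/w5c.png',im)
E
```

```text
tcp [ 632.27 -174.94  191.05] ang -134.87 q6 -1.185 F [ 0.6 -0.3 -2. ] tilt [ 0.0013 -0.0006] open 24.42
shift mm [15.8  -4.06  1.05] share [ 0.395 -0.102  0.026] turn share 0.022
w4 should [ 553.95483798 -197.4884856   125.        ] tip [ 553.64210675 -196.72043229  161.        ]
278 79
```

View pics/w5c.png

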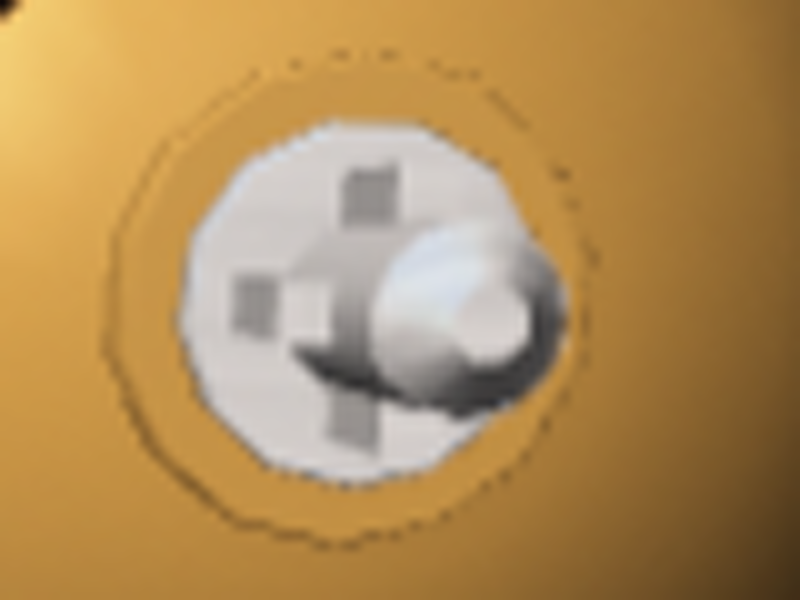

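```bash
python3 - <<'E'
from h import *
c=load('w5'); w=load('w4')
f=lambda x,y:(278+x/10-.45,79+y/10-.45)
g=lambda x,y:(235+x/5-.4,70+y/5-.4)
F=lambda x,y,z:at(c,*f(x,y),z)
an=lambda a,b:np.degrees(np.arctan2(*(b-a)[1::-1]))
sh=F(362,303,125);tip=F(495,325,161);print('sh',sh,'tip',tip)
print('tri tip',tri((c,*f(495,325)),(w,*g(428,322))),'tri sh',tri((c,*f(362,303)),(w,*g(374,295))))
print(an(F(380,455,143),F(401,162,143)),an(F(325,437,125),F(343,185,125)))
print('left',an(sh,F(233,304,125)),an((sh+tip)/2,F(280,308,143)), np.hypot(*(F(280,308,143)-(sh+tip)/2)[:2]))
# held hub in tool frame, and its direction from w3
w3=load('w3'); 
q=R.from_quat(observe()['tcp_rot'])
s=observe();M=q.as_matrix()
p=np.array([c['R'].T,]) 
# hub top in tool coords: use current camera (same rigid mount)
def tool(u,v,z):
    wz=s['ee_pos'][2]-z
    return M.T@(at(c,u,v,wz)-s['ee_pos'])
h=tool(257.3,268.3,-13.6); print('hub in tool',h)
a1=tool(56+402/2-.25,84+10/2-.25,9.4);a2=tool(56+402.5/2-.25,84+270/2-.25,9.4);print('arm',a1,a2,np.degrees(np.arctan2((a1-a2)[1],(a1-a2)[0])))
print('hub world',s['ee_pos']+M@h)
E
```

```text
sh [ 553.92028735 -197.33948072  125.        ] tip [ 553.862559   -196.89846405  161.        ]
tri tip [ 553.62510436 -196.57789146  159.94607412] tri sh [ 553.84809573 -197.2484451   124.08173952]
-135.89624502041508 -136.18901601855694
left -44.16078574181219 -46.4536758114616 8.909317111853584
hub in tool [ -1.6352197    0.68154595 -13.60012344]
arm [81.82633862  0.57128905  9.3633567 ] [14.47379485  0.59644858  9.39292116] -0.02140282546678319
hub world [ 632.8990201  -173.2369953   204.52882048]
```

```bash
python3 - <<'E'
from h import *
go([553.2,-198.6,190],-136)
E
```

```text
tcp [ 632.24 -174.88  190.93] ang -134.87 q6 -1.185 F [-0.6  0.2 -1.3] tilt [ 0.0012 -0.0005] open 24.19
shift mm [72.57 39.29  0.85] share [1.814 0.982 0.021] turn share 0.197
```

>>> drive_tool:
  targets:
    - [[0.45,0.25,0],[0,0,0]]
    - [[0.45,0.25,0],[0,0,0]]
    - [[0.45,0.24,0],[0,0,0]]
    - [[0.46,0.24,0],[0,0,0.2]]
    - [[0,0,0],[0,0,0]]
    - [[0,0,0],[0,0,0]]
    - [[0,0,0],[0,0,0]]
    - [[0,0,0],[0,0,0]]

```text
time: 11.5
ee_pos: [553.9, -198.0, 190.0]
tcp_rot: [-0.375, 0.927, -0.0, 0.0]
force: [0.7, 0.6, -1.0]
opening: 24.5
grip_force: 49.6
```

```bash
python3 - <<'E'
from h import *
go([553.2,-198.6,177.5],-136)
E
```

```text
tcp [ 553.85 -198.01  190.01] ang -135.95 q6 -1.255 F [ 0.7  0.6 -1. ] tilt [0.0002 0.    ] open 24.47
shift mm [ 0.88  0.03 12.51] share [0.022 0.001 0.313] turn share 0.008
```

>>> drive_tool:
  targets:
    - [[0.02,0,0.15],[0,0,0]]
    - [[0,0,0.15],[0,0,0]]
    - [[0,0,0.05],[0,0,0]]
    - [[0,0,0.05],[0,0,0]]
    - [[0,0,0.05],[0,0,0]]
    - [[0,0,0],[0,0,0]]

```text
time: 12.1
ee_pos: [552.6, -198.7, 171.8]
tcp_rot: [-0.375, 0.927, 0.0, -0.0]
force: [0.1, -0.1, -1.8]
opening: 24.0
grip_force: 49.6
```

>>> drive_tool:
  targets:
    - [[0,0,0.03],[0,0,0]]
    - [[0,0,0.03],[0,0,0]]
    - [[0,0,0.03],[0,0,0]]
    - [[0,0,0],[0,0,0]]

```text
time: 12.5
ee_pos: [552.6, -198.7, 168.3]
tcp_rot: [-0.375, 0.927, 0.0, -0.0]
force: [1.3, -0.3, -2.6]
opening: 24.2
grip_force: 49.6
```

```bash
python3 - <<'E'
from h import *
go([553.2,-198.6,160],-136);s=observe();print(s['ft_torque'].round(2))
E
```

```text
tcp [ 552.6  -198.69  168.35] ang -135.99 q6 -1.256 F [ 1.3 -0.3 -2.6] tilt [-0.0001  0.0001] open 24.21
shift mm [-0.5  -0.35  8.35] share [-0.012 -0.009  0.209] turn share 0.002
[ 0.03 -0.03 -0.06]
```

>>> drive_tool:
  targets:
    - [[0,0,0.04],[0,0,0]]
    - [[0,0,0.04],[0,0,0]]
    - [[0,0,0.04],[0,0,0]]
    - [[0,0,0.04],[0,0,0]]
    - [[0,0,0],[0,0,0]]

```text
time: 13.0
ee_pos: [552.6, -198.7, 161.8]
tcp_rot: [-0.375, 0.927, 0.0, -0.0]
force: [1.0, -0.1, -2.0]
opening: 24.2
grip_force: 49.6
```

>>> drive_tool:
  targets:
    - [[0,0,0.02],[0,0,0]]
    - [[0,0,0.02],[0,0,0]]
    - [[0,0,0.02],[0,0,0]]
    - [[0,0,0],[0,0,0]]

```text
time: 13.4
ee_pos: [552.6, -198.7, 159.6]
tcp_rot: [-0.375, 0.927, 0.0, -0.0]
force: [1.3, -0.2, -1.9]
opening: 24.1
grip_force: 49.6
```

```bash
python3 - <<'E'
from h import *
go([553.2,-198.6,141.4],-136);s=observe();print(s['ft_torque'].round(2))
E
```

```text
tcp [ 552.61 -198.68  159.58] ang -135.98 q6 -1.256 F [ 1.3 -0.2 -1.9] tilt [-0.0001  0.0001] open 24.06
shift mm [-0.48 -0.35 18.18] share [-0.012 -0.009  0.455] turn share 0.003
[ 0.03 -0.02  0.02]
```

Now at the spline ends; creeping down, watching the force.

>>> drive_tool:
  targets:
    - [[0,0,0.02],[0,0,0]]
    - [[0,0,0.02],[0,0,0]]
    - [[0,0,0],[0,0,0]]

```text
time: 13.7
ee_pos: [552.7, -198.8, 158.0]
tcp_rot: [-0.375, 0.927, -0.0, 0.0]
force: [0.4, -0.5, -1.8]
opening: 23.9
grip_force: 49.6
```

>>> drive_tool:
  targets:
    - [[0,0,0.02],[0,0,0]]
    - [[0,0,0.01],[0,0,0]]
    - [[0,0,0],[0,0,0]]
    - [[0,0,0],[0,0,0]]

```text
time: 14.1
ee_pos: [552.7, -198.8, 156.9]
tcp_rot: [-0.375, 0.927, -0.0, 0.0]
force: [1.2, -1.6, -2.1]
opening: 24.0
grip_force: 49.5
```

>>> drive_tool:
  targets:
    - [[0,0,0.03],[0,0,0]]
    - [[0,0,0.03],[0,0,0]]
    - [[0,0,0],[0,0,0]]

```text
time: 14.4
ee_pos: [552.8, -198.8, 154.4]
tcp_rot: [-0.375, 0.927, -0.0, 0.0]
force: [1.3, -1.8, -3.6]
opening: 23.9
grip_force: 49.5
```

>>> drive_tool:
  targets:
    - [[0,0,0.03],[0,0,0]]
    - [[0,0,0.03],[0,0,0]]
    - [[0,0,0.03],[0,0,0]]
    - [[0,0,0],[0,0,0]]

```text
time: 14.8
ee_pos: [552.7, -198.8, 150.7]
tcp_rot: [-0.375, 0.927, -0.0, 0.0]
force: [2.4, -2.4, -3.6]
opening: 24.2
grip_force: 49.5
```

>>> drive_tool:
  targets:
    - [[0,0,0.04],[0,0,0]]
    - [[0,0,0.04],[0,0,0]]
    - [[0,0,0.04],[0,0,0]]
    - [[0,0,0.04],[0,0,0]]
    - [[0,0,0],[0,0,0]]

```text
time: 15.3
ee_pos: [552.7, -198.8, 144.2]
tcp_rot: [-0.375, 0.927, -0.0, -0.0]
force: [4.1, -2.8, -3.7]
opening: 24.2
grip_force: 49.4
```

>>> drive_tool:
  targets:
    - [[0,0,0.02],[0,0,0]]
    - [[0,0,0.01],[0,0,0]]
    - [[0,0,0],[0,0,0]]
    - [[0,0,0],[0,0,0]]

```text
time: 15.7
ee_pos: [552.7, -198.8, 143.3]
tcp_rot: [-0.375, 0.927, -0.0, 0.0]
force: [3.4, -2.6, -0.8]
opening: 24.2
grip_force: 49.8
```

```bash
python3 - <<'E'
from h import *
go([553.2,-198.6,141.4],-136);s=observe();print(s['ft_torque'].round(2))
E
```

```text
tcp [ 552.74 -198.78  143.32] ang -135.99 q6 -1.256 F [ 3.4 -2.6 -0.8] tilt [ 0.0002 -0.0001] open 24.19
shift mm [-0.45 -0.19  1.92] share [-0.011 -0.005  0.048] turn share 0.002
[-0.54 -0.62  0.03]
```

>>> drive_tool:
  targets:
    - [[0,0,0.015],[0,0,0]]
    - [[0,0,0],[0,0,0]]
    - [[0,0,0],[0,0,0]]

```text
time: 16.0
ee_pos: [552.8, -198.8, 142.8]
tcp_rot: [-0.375, 0.927, -0.0, 0.0]
force: [3.2, -3.3, -1.0]
opening: 24.6
grip_force: 49.9
```

>>> drive_tool:
  targets:
    - [[0,0,0.015],[0,0,0]]
    - [[0,0,0],[0,0,0]]
    - [[0,0,0],[0,0,0]]

```text
time: 16.3
ee_pos: [552.8, -198.8, 142.1]
tcp_rot: [-0.375, 0.927, -0.0, 0.0]
force: [4.0, -3.3, -0.1]
opening: 24.1
grip_force: 49.9
```

```bash
python3 - <<'E'
from h import *
go([553.2,-198.6,141.4],-136);s=observe();print(s['ft_torque'].round(2))
E
```

```text
tcp [ 552.76 -198.79  142.12] ang -135.99 q6 -1.256 F [ 4.  -3.3 -0.1] tilt [ 0.0002 -0.0001] open 24.11
shift mm [-0.45 -0.17  0.72] share [-0.011 -0.004  0.018] turn share 0.002
[-0.67 -0.8  -0.01]
```

>>> drive_tool:
  targets:
    - [[0,-0.01,0],[0,0,0]]
    - [[0,0,0],[0,0,0]]
    - [[0,0,0],[0,0,0]]

```text
time: 16.6
ee_pos: [552.8, -198.8, 141.9]
tcp_rot: [-0.375, 0.927, 0.0, -0.0]
force: [1.8, -1.5, -0.8]
opening: 23.8
grip_force: 49.8
```

>>> drive_tool:
  targets:
    - [[0,0,0.015],[0,0,0]]
    - [[0,0,0],[0,0,0]]
    - [[0,0,0],[0,0,0]]

```text
time: 16.9
ee_pos: [552.8, -198.8, 141.4]
tcp_rot: [-0.375, 0.927, 0.0, -0.0]
force: [0.9, -1.6, 0.2]
opening: 24.4
grip_force: 50.0
```

>>> drive_tool:
  targets:
    - [[0,0,0.015],[0,0,0]]
    - [[0,0,0],[0,0,0]]
    - [[0,0,0],[0,0,0]]

```text
time: 17.2
ee_pos: [552.8, -198.9, 141.4]
tcp_rot: [-0.375, 0.927, -0.0, 0.0]
force: [-1.3, 0.5, 4.7]
opening: 24.4
grip_force: 50.7
```

```bash
python3 - <<'E'
from h import *
go([553.2,-198.6,141.4],-136);s=observe();print(s['ft_torque'].round(2))
E
```

```text
tcp [ 552.78 -198.87  141.41] ang -135.98 q6 -1.256 F [-1.3  0.5  4.7] tilt [ 0.0002 -0.    ] open 24.45
shift mm [-0.49 -0.09  0.01] share [-0.012 -0.002  0.   ] turn share 0.003
[-0.    0.13 -0.02]
```

The hub is home: z stopped at the expected height with about 5 N. Next I wind clockwise by turning the hand about the hub, compensating the roughly 1.6 mm grip offset, starting small.

>>> drive_tool:
  targets:
    - [[0.001,0.004,-0.005],[0,0,0.5]]
    - [[0,0.002,0],[0,0,0.5]]
    - [[0.001,0.002,0],[0,0,0.5]]
    - [[0,0.002,0],[0,0,0.5]]
    - [[0,0,0],[0,0,0]]

```text
time: 17.7
ee_pos: [552.9, -198.8, 141.4]
tcp_rot: [-0.28, 0.96, -0.0, 0.0]
force: [2.5, -2.2, 3.4]
opening: 24.4
grip_force: 50.4
```

>>> drive_tool:
  targets:
    - [[0.001,0.004,0],[0,0,0.8]]
    - [[0.001,0.003,0],[0,0,0.8]]
    - [[0.001,0.003,0],[0,0,0.8]]
    - [[0,0,0],[0,0,0]]

```text
time: 18.1
ee_pos: [552.8, -198.5, 141.4]
tcp_rot: [-0.164, 0.987, -0.0, 0.001]
force: [4.8, -2.4, 3.5]
opening: 24.2
grip_force: 50.4
```

```bash
python3 - <<'E'
from h import *
go([552.78,-198.87,141.4],-136);s=observe();print(s['ft_torque'].round(2)); M=R.from_quat(s['tcp_rot']).as_matrix(); print((M.T@s['force']).round(2))
E
```

```text
tcp [ 552.77 -198.54  141.42] ang -161.18 q6 -0.816 F [ 4.8 -2.4  3.5] tilt [ 0.0012 -0.0003] open 24.15
shift mm [ 0.1  -0.31  0.02] share [ 0.002 -0.008  0.   ] turn share -4.394
[-0.28 -0.75  0.07]
[-3.74 -3.83 -3.49]
```

>>> drive_tool:
  targets:
    - [[-0.005,-0.003,0],[0,0,1]]
    - [[-0.003,0,0],[0,0,1]]
    - [[0,0.002,0],[0,0,1]]
    - [[0,0.002,0],[0,0,1]]
    - [[0,0.002,0],[0,0,1]]
    - [[0,0,0],[0,0,0]]

```text
time: 18.7
ee_pos: [552.8, -198.0, 141.4]
tcp_rot: [0.085, 0.996, 0.0, 0.0]
force: [2.8, 0.7, 6.9]
opening: 24.2
grip_force: 50.7
```

```bash
python3 - <<'E'
from h import *
go([552.78,-198.87,141.4],-136);s=observe();print(s['ft_torque'].round(2)); M=R.from_quat(s['tcp_rot']).as_matrix(); print((M.T@s['force']).round(2))
E
```

```text
tcp [ 552.78 -197.99  141.39] ang 170.26 q6 -0.317 F [2.8 0.7 6.9] tilt [0.0005 0.0003] open 24.22
shift mm [-0.15 -0.87 -0.01] share [-0.004 -0.022 -0.   ] turn share -9.38
[ 0.12 -0.39  0.05]
[-2.69  1.12 -6.91]
```

>>> drive_tool:
  targets:
    - [[-0.003,0.003,-0.003],[0,0,1]]
    - [[-0.002,0.003,0],[0,0,1]]
    - [[0,0.003,0],[0,0,1]]
    - [[0,0.003,0],[0,0,1]]
    - [[0,0.003,0],[0,0,1]]
    - [[0,0,0],[0,0,0]]

```text
time: 19.3
ee_pos: [553.0, -197.5, 141.4]
tcp_rot: [0.328, 0.945, 0.0, -0.0]
force: [0.4, 0.1, 5.0]
opening: 24.6
grip_force: 50.6
```

```bash
python3 - <<'E'
from h import *
go([552.78,-198.87,141.4],-136);s=observe();print(s['ft_torque'].round(2)); M=R.from_quat(s['tcp_rot']).as_matrix(); print((M.T@s['force']).round(2))
E
```

```text
tcp [ 553.04 -197.46  141.4 ] ang 141.69 q6 0.183 F [0.4 0.1 5. ] tilt [0.0001 0.0003] open 24.57
shift mm [-0.67 -1.27 -0.  ] share [-0.017 -0.032 -0.   ] turn share -14.366
[ 0.11 -0.33  0.02]
[-0.25  0.37 -5.02]
```

>>> drive_tool:
  targets:
    - [[0,0.003,0],[0,0,1]]
    - [[0,0.003,0],[0,0,1]]
    - [[0,0.003,0],[0,0,1]]
    - [[0,0.003,0],[0,0,1]]
    - [[0,0.003,0],[0,0,1]]
    - [[0,0,0],[0,0,0]]

```text
time: 19.9
ee_pos: [553.5, -197.1, 141.4]
tcp_rot: [0.552, 0.834, 0.0, -0.0]
force: [1.0, 0.5, 4.6]
opening: 24.1
grip_force: 50.6
```

```bash
python3 - <<'E'
from h import *
go([552.78,-198.87,141.4],-136);s=observe();print(s['ft_torque'].round(2)); M=R.from_quat(s['tcp_rot']).as_matrix(); print((M.T@s['force']).round(2))
E
```

```text
tcp [ 553.54 -197.09  141.38] ang 113.06 q6 0.683 F [1.  0.5 4.6] tilt [0.0002 0.0003] open 24.13
shift mm [-1.34 -1.4  -0.02] share [-0.033 -0.035 -0.   ] turn share -19.363
[ 0.13 -0.34  0.01]
[ 0.06  1.09 -4.6 ]
```

>>> drive_tool:
  targets:
    - [[0,0.003,0],[0,0,1]]
    - [[0,0.003,0],[0,0,1]]
    - [[0,0.003,0],[0,0,1]]
    - [[0,0.003,0],[0,0,1]]
    - [[0,0.003,0],[0,0,1]]
    - [[0,0,0],[0,0,0]]

```text
time: 20.5
ee_pos: [554.1, -197.0, 141.4]
tcp_rot: [0.741, 0.672, 0.0, -0.0]
force: [1.0, 1.1, 5.2]
opening: 24.4
grip_force: 50.6
```

>>> drive_tool:
  targets:
    - [[0,0.003,0],[0,0,1]]
    - [[0,0.003,0],[0,0,1]]
    - [[0,0.003,0],[0,0,1]]
    - [[0,0.003,0],[0,0,1]]
    - [[0,0.003,0],[0,0,1]]
    - [[0,0,0],[0,0,0]]

```text
time: 21.1
ee_pos: [554.7, -197.2, 141.4]
tcp_rot: [0.884, 0.468, 0.0, -0.0]
force: [1.5, 0.1, 5.0]
opening: 24.2
grip_force: 50.6
```

```bash
python3 - <<'E'
from h import *
go([552.78,-198.87,141.4],-136);s=observe();print(s['ft_torque'].round(2)); M=R.from_quat(s['tcp_rot']).as_matrix(); print((M.T@s['force']).round(2))
E
```

```text
tcp [ 554.7  -197.23  141.41] ang 55.76 q6 1.684 F [1.5 0.1 5. ] tilt [0.0002 0.0002] open 24.19
shift mm [-2.44 -0.67  0.01] share [-0.061 -0.017  0.   ] turn share -29.364
[ 0.1  -0.37 -0.01]
[ 0.94  1.15 -5.02]
```

>>> drive_tool:
  targets:
    - [[0,0.003,0],[0,0,1]]
    - [[0,0.003,0],[0,0,1]]
    - [[0,0.003,0],[0,0,1]]
    - [[0,0.003,0],[0,0,1]]
    - [[0,0.003,0],[0,0,1]]
    - [[0,0,0],[0,0,0]]
    - [[0,0,0],[0,0,0]]
    - [[0,0,0],[0,0,0]]

```text
time: 21.9
ee_pos: [555.1, -197.7, 141.4]
tcp_rot: [0.972, 0.236, 0.0, -0.0]
force: [2.4, 0.7, 4.7]
opening: 24.1
grip_force: 50.6
```

>>> drive_tool:
  targets:
    - [[0,0,0],[0,0,0]]
    - [[0,0,0],[0,0,0]]
    - [[0,0,0],[0,0,0]]
    - [[0,0,0],[0,0,0]]
    - [[0,0,0],[0,0,0]]
  grip: 0

```text
time: 22.4
ee_pos: [554.9, -197.8, 141.0]
tcp_rot: [0.972, 0.233, -0.0, -0.0]
force: [-0.8, 0.5, 0.6]
opening: 43.0
grip_force: 0.0
```

>>> drive_tool:
  targets:
    - [[0,0,-0.2],[0,0,0]]
    - [[0,0,-0.4],[0,0,0]]
    - [[0,0,-0.8],[0,0,0]]
    - [[0,0,-0.8],[0,0,0]]
    - [[0,0,-0.6],[0,0,0]]
    - [[0,0,0],[0,0,0]]
    - [[0,0,0],[0,0,0]]
    - [[0,0,0],[0,0,0]]

```text
time: 23.2
ee_pos: [554.7, -197.6, 252.4]
tcp_rot: [0.973, 0.233, -0.001, -0.0]
force: [-0.3, 0.5, -1.1]
opening: 42.4
grip_force: 0.0
```

```bash
python3 - <<'E'
from h import *
go([552.78,-198.87,141.4],-136); c=snap('wrist','w6'); S=snap('scene','s6')
a=c['image'][:,:,::-1]; b=S['image'][110:206,160:288,::-1]
cv2.imwrite('pics/end.png',np.hstack([cv2.resize(a,(400,300)),cv2.resize(b,(400,300),interpolation=cv2.INTER_CUBIC)]))
E
```

```text
tcp [ 554.74 -197.65  252.35] ang 26.92 q6 2.187 F [-0.3  0.5 -1.1] tilt [-0.0012  0.0007] open 42.4
shift mm [ -2.21   0.33 110.95] share [-0.055  0.008  2.774] turn share 28.435
```

View pics/end.png

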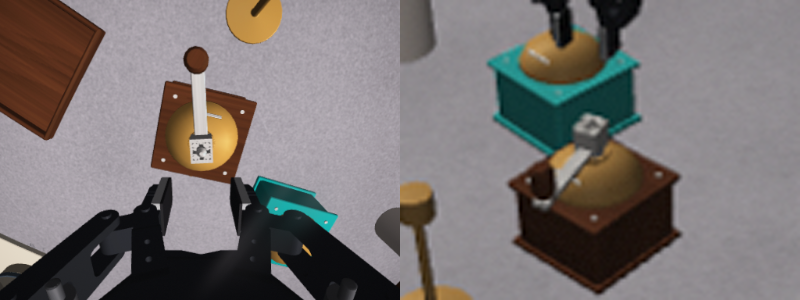

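The crank sits level on the shaft, with the arm pointing about 27° (3.4 rad clockwise from the start) and the hand clear of it.

```bash
python3 -c "
from bench import *
print(job_done())"
```

```text
the job is handed in; nothing more can be done
None
```

The crank is home on the mill's shaft, wound about 3.4 rad clockwise by the hand's angle, and released; forces on the hand stayed under about 9 N, nothing else appears to have been touched, and the job is handed in, though no verdict was returned.

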